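# Tuck an angle strip under the jig's flap and hold it pressed

## Task

Take the aluminium angle strip by its upright flange and lay it flat on the black bed of the jig, between the two guide bars and clear of the blue flap, with its flat free edge towards the flap. Then slide that edge under the flap, without lifting the flap, until it meets the stop underneath (the red line on the strip is then at the flap's lip), and press the strip flat on the sprung bed with a steady push of about 10 N. Finish while still holding it pressed like that, and leave the bin, the jar and the tape roll where they are.

Things in the scene. Friction and masses are not known exactly. Their poses are not given: they have to be found in the camera images.
- strip_grip (a point): Loose aluminium angle strip, L section, about 170 g, lying on the bench flange up. This point: middle of the upright flange (4 mm thick, 120 mm long along strip y, top 50 mm above the strip's underside), 28 mm above the underside and 24 mm above the flat leg. Strip x runs level from the flange to the free edge, z up. It starts left or right of the jig.
- strip_edge (a point): Middle of the free edge of the strip's flat leg, on its underside: +88 mm in strip x and 28 mm below strip_grip; same axes. The flat leg is 90 mm (x) by 120 mm (y), 4 mm thick; a red line crosses it 41 mm behind this edge.
- jig: Jig fixed to the bench: grey base 200 mm (jig x) by 220 mm (y). Origin at the centre of its underside, on the bench; x points from the open robot side to the flap's hinge, z up. Black sprung bed, jig x -92 to +68 mm, y -68 to +68, top 32 mm above the bench when free. Two aluminium guide bars along x beside it, inner faces at y -70 and +70 mm, tops 37.5 mm above the bench.
- jig_lip (a point): Middle of the blue flap's lip (its robot-side edge), on the flap's underside when it lies down: jig x +30 mm, 37.5 mm above the bench, so 5.5 mm above the free bed; jig axes. The flap lies on the guide bars, is 170 mm wide and 4 mm thick, and runs back from the lip to its hinge.
- jig_stop (a point): Middle of the face of the dark stop bar under the flap, at the height of the free bed's top: jig x +70 mm, 40 mm behind the lip, right across the bed, facing the robot side; jig axes. With the strip's free edge against it the middle of the flange is at jig x -18 mm.
- flap (a joint): Angle of the blue flap about its hinge (along jig y, at jig x +92 mm), rad: 0 lying on the guide bars, growing as the lip lifts. It is free, held down only by its own weight (120 g).
- bed (a joint): How far the sprung bed has sunk, m: 0 free, 0.010 fully down. It stays level. The spring takes 2 N per mm: 5 mm is about 10 N. Under the strip's weight alone it sinks about 1 mm or less.
- bin: Bystander: loose blue open parts bin, 130 x 90 mm, 55 mm high, about 500 g, with fittings in it; origin at the centre of its underside. On the other side of the jig from the strip.
- jar: Bystander: loose screw-top jar, 56 mm across, 75 mm high, 250 g; origin at the centre of its underside. Beyond the jig.
- tape: Bystander: yellow tape roll lying flat, 90 mm across, 25 mm high, 120 g; origin at the centre of its underside. Beyond the jig.

How it is judged:
By the outcome, as a careful person would: the job done as asked, in the order asked, and still so for the second after the job is handed in, while the arm keeps its last pose, push and grip.
It also fails if it takes over 45 s, if anything falls off the work surface, if the arm or the gripper's body presses on something with over 40 N, if the wrist force passes 120 N, or if a joint passes its speed limit or range.

## Robot

A 6-joint arm with a two-finger parallel gripper is mounted at the origin on the work surface. World frame = base frame: x ahead of the robot, y to its left, z up, the work surface at z = 0. Lengths are in m, angles in rad, forces in N, time in s.
With the tool pointing down it reaches from about 0.35 to 0.775 m from the base axis. Payload 7.3 kg.
Tool frame: the origin (TCP) lies between the finger pads; the fingertips stand 14 mm ahead of it and the grasp point (between the pads) lies 5 mm behind it; z points along the fingers, y is the direction in which the jaws open and shut (so a half turn about z gives the same grasp; the last joint's range is limited). The gripper opens to 92 mm and grips with 3 to 60 N. Pads are 19 mm wide; open, the fingers measure 130 mm over their backs; the gripper's body (75 mm by 190 mm) begins 47 mm behind the grasp point.
Start: joints at [-1.487, 0.342, 1.524, -0, 1.275, -0.146], TCP at [0.12, -0.511, 0.241] pointing down, gripper open.
Joint ranges: [-2.53, 2.53], [-0.77, 2.02], [0.04, 2.7], [-1, 4.14], [0.28, 2.66], [-3.11, 3.11]. Speed limits (rad/s): [2.57, 2.57, 3.14, 3.14, 3.14, 3.14].

## Interface

Orientations are given as [roll, pitch, yaw] about the fixed x, y, z axes, in that order (R = Rz(yaw) Ry(pitch) Rx(roll)).
In Python, from cell import robot gives the robot as it stands.
- The arm moves only by the shell command python3 -m creep 'ROWS' [FORCE]. ROWS is JSON, a list that holds one entry, the list of rows, each a list of 7 numbers: the shift along the tool's x, y, z in cm, then the turn, a rotation vector about the tool's x, y, z in degrees, then the gripper command: -1 is shut, 1 is fully open, values between are in proportion. In form: [[[tx, ty, tz, wx, wy, wz, gripper], ...]]. A call has 1 to 8 rows; each row is the pose to reach, as a shift and turn from the pose measured when the call began, along the tool's axes at that moment; what a row does not reach only later rows make up. A row lasts 1/10 s, in which the tool goes at most 50 mm and 8.59 degrees, less where a joint would pass 70% of its speed; a pose out of reach is approached as far as the arm can. A call with a gripper value outside its range is refused whole. The fingers move at their own pace and stop on an object; FORCE is the grip in N (left out, the last holds). Time passes only in rows, so rows that repeat a pose let the fingers close. It gives the time, the measured TCP pose, the force and the opening at its end, in the units of the state.
- robot.observe(): the state, without advancing time (a new reading comes with each control period).
- robot.read_camera(name): name is "scene" or "top"; returns the picture (400x640x3 uint8, red, green, blue); there is no depth.
- robot.camera_params(name): a dict with "camera_matrix" (3x3 intrinsics, pixels), "R" (3x3) and "t" (3): a world point X has camera coordinates R X + t. Camera axes: x right, y down, z forward; pixel columns grow to the right and rows downward; lengths in m; the calibration is good to about 2 mm. A picture is of the moment at which its call begins. camera_params takes no time and is no camera call.
- robot.hand_in(): hands the job in, once; it reports no verdict.
Trained networks look in the newest picture that a camera, given by its name, has taken for a name from the list of things; names that differ only in an ending like _2 or _b are one class to them, and where a whole thing is asked for, a point or a joint stands for the part that bears it (a point fixed in the world has none). Each returns a list of dicts, best first, with "score" (0 to 1); they miss things now and then, are a little off and sometimes report something else, mostly with a low value. They report only what shows in the picture. A call takes as long as a camera call.
- robot.look_for(camera, label): "centre" ([x, y, z] in m, in the coordinates of the camera as it stood for that picture, good to about 4 mm: the middle of the surface that is visible of it).
- robot.masks_of(camera, label): "mask" (400x640 bool, what is visible of it).
The state is a dict: "time": time; "qpos": joint angles; "qvel": joint speeds; "joint_efforts": joint torques, N m; "tool_pos": TCP position; "tool_rot": TCP orientation; "contact_force": force on the tool from outside, world axes, zero at the start; "torque": the same for the moment, N m; "opening": finger opening in m.
Only numpy, scipy, OpenCV 4.12 (cv2) and the standard library are available. Lean on these libraries where they do the work, as an engineer would, in place of code of your own. Each camera call takes 0.05 s, during which the arm holds its last target.

## Working session

There is one attempt and no reset: what is moved stays moved. The work goes in short steps, Python scripts to look and compute and a shell command to move; the robot and the scene stay as the last step left them, time stands still between calls to the robot, and variables do not carry over. Pictures are saved under pics/ and viewed, and the job is handed in when it is done.

```bash
mkdir -p pics; ls
python3 - <<'E'
from cell import robot
import cv2,numpy as np
for c in ("scene","top"):
    im=robot.read_camera(c); cv2.imwrite(f"pics/{c}0.png",im[:,:,::-1])
    p=robot.camera_params(c); R=np.array(p["R"]);t=np.array(p["t"])
    print(c,p["camera_matrix"],(-R.T@t).round(3),R.round(3).tolist())
    for l in ("strip_grip","strip_edge","jig","jig_lip","bin","jar","tape"):
        for d in robot.look_for(c,l)[:2]:
            print(l,round(d["score"],2),(R.T@(np.array(d["centre"])-t)).round(4))
print(robot.observe())
E
```

```text
pics
scene [[465.38528457   0.         318.46994431]
 [  0.         465.38528457 198.85680896]
 [  0.           0.           1.        ]] [ 1.278 -0.045  1.091] [[0.096, 0.995, -0.009], [0.818, -0.084, -0.569], [-0.567, 0.047, -0.822]]
strip_grip 0.56 [ 0.5087 -0.3102  0.0056]
strip_edge 0.95 [ 0.5089 -0.3089  0.0093]
jig 0.67 [ 0.7568 -0.171   0.0266]
jig 0.59 [0.5184 0.0077 0.0343]
jig_lip 0.59 [0.5202 0.0152 0.029 ]
bin 0.85 [0.5062 0.2825 0.0217]
bin 0.32 [0.5202 0.0093 0.0364]
jar 0.62 [0.7643 0.1069 0.0729]
tape 0.89 [ 0.7557 -0.169   0.0258]
top [[455.82581227   0.         314.70484443]
 [  0.         455.82581227 205.44036386]
 [  0.           0.           1.        ]] [0.401 0.013 1.232] [[0.029, -0.999, 0.016], [-0.986, -0.031, -0.166], [0.166, -0.011, -0.986]]
strip_grip 0.86 [ 0.5239 -0.308   0.006 ]
strip_grip 0.24 [0.5145 0.2849 0.0113]
strip_edge 0.78 [ 0.5191 -0.309   0.0063]
jig 0.86 [0.4991 0.014  0.0298]
jig_lip 0.86 [0.4971 0.0115 0.0291]
jar 0.75 [0.7413 0.1159 0.074 ]
tape 0.66 [0.5004 0.0129 0.0328]
tape 0.57 [ 0.7493 -0.1688  0.0221]
{'time': 0.8, 'qpos': array([-1.48700295e+00,  3.41966072e-01,  1.52412346e+00, -1.72534961e-05,
        1.27536074e+00, -1.45975986e-01]), 'qvel': array([-3.32058317e-04, -6.51819722e-04,  4.56584738e-05, -6.84843180e-04,
       -1.85287123e-05, -1.79300217e-03]), 'joint_efforts': array([-1.45280766e-03, -4.31090784e+01, -2.44469118e+01,  7.18817906e-02,
        4.84497193e-02,  1.83463237e-05]), 'tool_pos': array([ 0.11960079, -0.51121328,  0.24074993]), 'tool_rot': array([3.14145419e+00, 3.70419440e-05, 2.29774382e-01]), 'contact_force': array([-0.14329898,  0.17559756,  0.3336381 ]), 'torque': array([-0.04940992, -0.00308666, -0.00321445]), 'opening': 0.09184650132325668}
```

View pics/scene0.png

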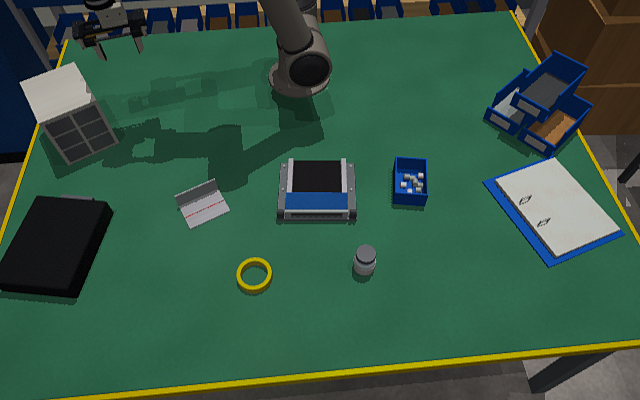

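View pics/top0.png

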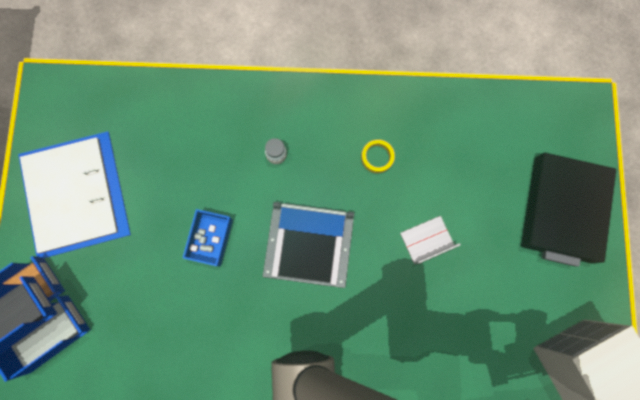

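The scene view shows the strip at about (203,204) left of the jig (318,190), with its flange towards the robot. The bin is on the other side of the jig and the jar and tape are beyond it. I'll zoom in for corner measurements.

Run:
```python
import cv2
def crop(n,x0,y0,w,h,s,o):
    im=cv2.imread(n)[y0:y0+h,x0:x0+w]; cv2.imwrite(o,cv2.resize(im,None,fx=s,fy=s,interpolation=cv2.INTER_CUBIC))
crop("pics/top0.png",390,205,80,60,10,"pics/tA.png")
crop("pics/top0.png",260,197,100,75,8,"pics/tB.png")
crop("pics/scene0.png",165,172,80,60,10,"pics/sA.png")
crop("pics/scene0.png",268,152,100,75,8,"pics/sB.png")
```

```text
(no output)
```

View pics/tA.png

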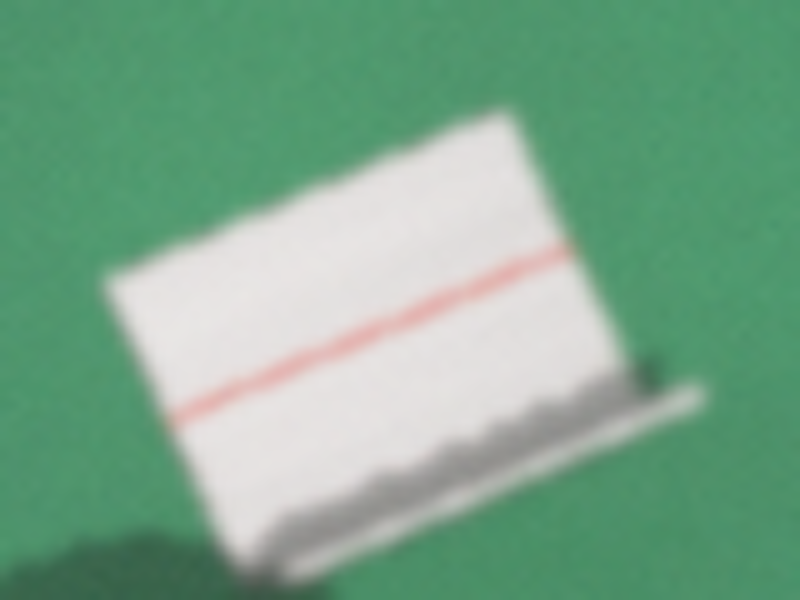

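View pics/tB.png

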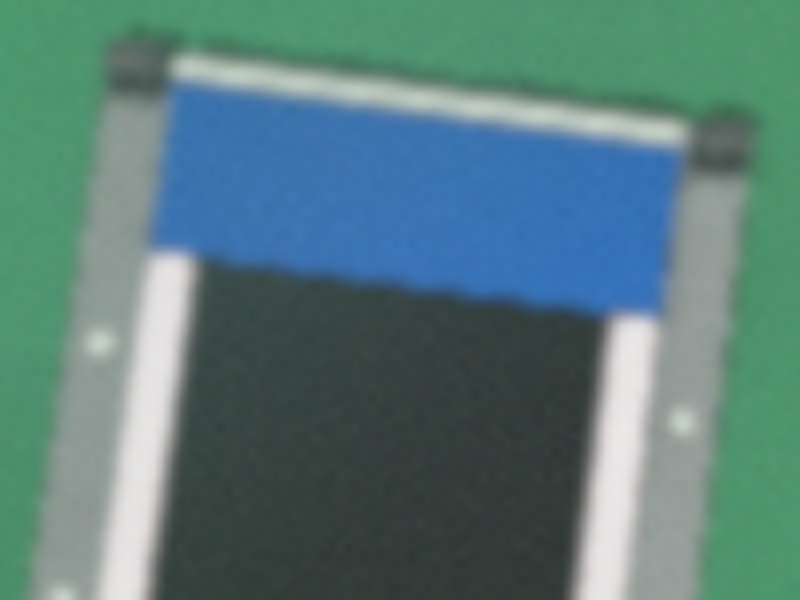

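View pics/sA.png

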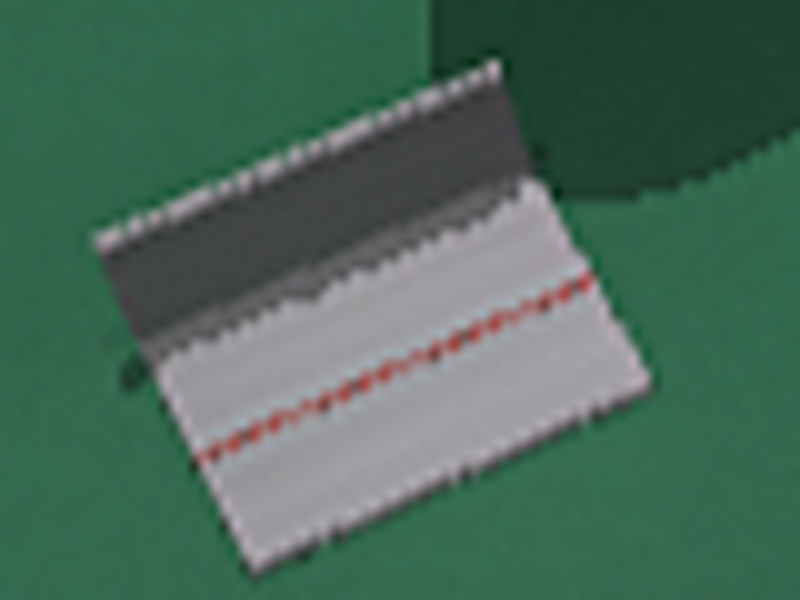

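View pics/sB.png

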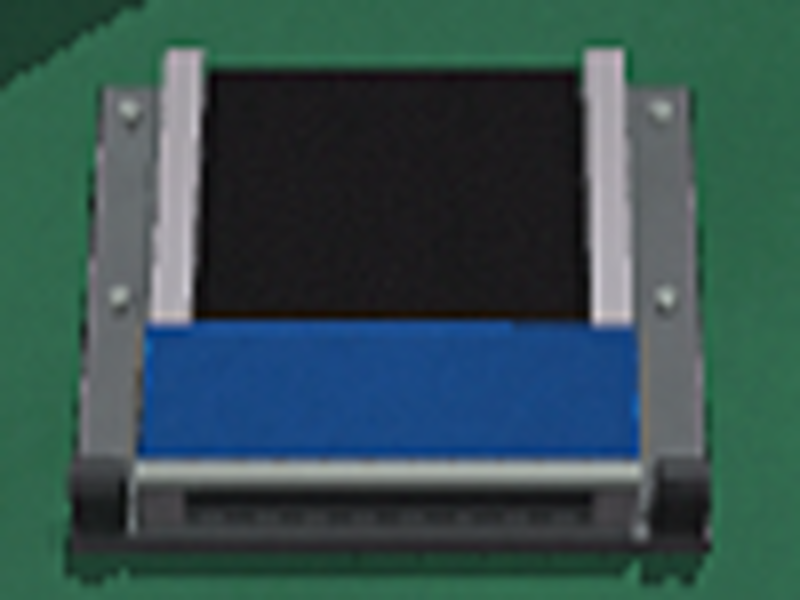

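```bash
cat > h.py <<'E'
import numpy as np
from cell import robot
from scipy.optimize import least_squares
P={}
def par(c):
    if c not in P:
        p=robot.camera_params(c);P[c]=(np.array(p["camera_matrix"]),np.array(p["R"]),np.array(p["t"]))
    return P[c]
def proj(c,X):
    K,R,t=par(c);q=(K@(R@np.asarray(X,float).T+t[:,None]));return (q[:2]/q[2]).T
def px(x0,y0,s,p): return np.array([x0+(p[0]+.5)/s-.5,y0+(p[1]+.5)/s-.5])
def W(pose,loc):
    x,y,a=pose[:3];loc=np.asarray(loc);c,s=np.cos(a),np.sin(a)
    return np.stack([x+c*loc[:,0]-s*loc[:,1],y+s*loc[:,0]+c*loc[:,1],loc[:,2]],1)
def fit(obs,p0):
    def f(p): return np.concatenate([(proj(c,W(p,[l]))[0]-u) for c,u,l in obs])
    r=least_squares(f,p0);return r.x,r.fun.reshape(-1,2)
def back(c,u,z):
    K,R,t=par(c);d=R.T@np.linalg.solve(K,[u[0],u[1],1]);o=-R.T@t;return o+d*(z-o[2])/d[2]
E
python3 - <<'E'
from h import *
tA=lambda *p:px(390,205,10,p);tB=lambda *p:px(260,197,8,p);sA=lambda *p:px(165,172,10,p);sB=lambda *p:px(268,152,8,p)
T=[("top",tA(105,280),(.088,.06,.004)),("top",tA(512,108),(.088,-.06,.004)),("top",tA(288,576),(0,.06,.05)),("top",tA(703,395),(0,-.06,.05))]
S=[("scene",sA(250,565),(.088,-.06,.004)),("scene",sA(652,380),(.088,.06,.004)),("scene",sA(97,240),(0,-.06,.05)),("scene",sA(498,68),(0,.06,.05))]
for o in (T,S,T+S):
    p,r=fit(o,[.48,-.31,.3]);print("strip",p.round(4),np.degrees(p[2]).round(2),r.round(2).tolist())
T=[("top",tB(152,248),(.03,.085,.0415)),("top",tB(660,315),(.03,-.085,.0415))]
S=[("scene",sB(148,322),(.03,-.085,.0415)),("scene",sB(638,325),(.03,.085,.0415))]
for o in (T,S,T+S):
    p,r=fit(o,[.48,0.01,0]);print("jig",p.round(4),np.degrees(p[2]).round(2),r.round(2).tolist())
# bar line checks using jig pose
for c,u in (("top",tB(195,270)),("top",tB(155,590)),("top",tB(607,320)),("top",tB(580,590)),("scene",sB(207,52)),("scene",sB(195,318)),("scene",sB(583,50)),("scene",sB(592,318))):
    q=back(c,u,.0375);d=q[:2]-p[:2];a=p[2];print(c,(np.array([[np.cos(a),np.sin(a)],[-np.sin(a),np.cos(a)]])@d).round(4))
E
```

```text
strip [ 0.486  -0.3261  0.4275] 24.49 [[0.49, 0.02], [-0.42, 0.33], [-0.08, -0.23], [0.01, -0.08]]
strip [ 0.4839 -0.3243  0.426 ] 24.41 [[-0.07, 0.07], [0.16, 0.08], [-0.31, 0.1], [0.23, -0.28]]
strip [ 0.4851 -0.3252  0.4269] 24.46 [[0.16, 0.31], [-0.74, 0.64], [-0.45, 0.08], [-0.34, 0.25], [-0.37, 0.47], [-0.13, 0.43], [-0.65, 0.49], [-0.09, 0.06]]
jig [ 0.502   0.013  -0.1009] -5.78 [[-0.36, -0.05], [0.36, 0.04]]
jig [ 0.5006  0.0154 -0.1097] -6.29 [[-0.05, -0.0], [0.04, -0.0]]
jig [ 0.5014  0.0141 -0.1046] -5.99 [[-0.73, 0.02], [-0.03, 0.35], [-0.44, 0.42], [-0.31, 0.17]]
top [0.0254 0.0684]
top [-0.0795  0.0661]
top [ 0.0274 -0.0681]
top [-0.061  -0.0705]
scene [-0.096  -0.0685]
scene [ 0.0239 -0.068 ]
scene [-0.0972  0.0693]
scene [0.0236 0.0702]
```

```bash
cat >> h.py <<'E'
from scipy.spatial.transform import Rotation as Ro
def st(): 
    s=robot.observe();R=Ro.from_euler("xyz",s["tool_rot"]);return s,R
def row(pos,yawdeg):
    s,R=st();R2=Ro.from_euler("xyz",[np.pi,0,np.radians(yawdeg)])
    t=R.inv().apply(np.array(pos)-s["tool_pos"])*100;w=np.degrees((R.inv()*R2).as_rotvec())
    print("t",round(s["time"],2),"pos",s["tool_pos"].round(4),"rot",np.degrees(s["tool_rot"]).round(2),"F",s["contact_force"].round(2),"M",s["torque"].round(2),"op",round(s["opening"],4));print("row",t.round(2),w.round(2))
E
python3 -c "
from h import *
row([.485,-.325,.15],114.45)"
```

```text
t 0.8 pos [ 0.1196 -0.5112  0.2407] rot [179.99   0.    13.17] F [-0.14  0.18  0.33] M [-0.05 -0.   -0.  ] op 0.0918
row [39.82 -9.81  9.07] [ 0.0000e+00  1.0000e-02 -1.0128e+02]
```

```bash
python3 -m creep '[[[39.8,-9.8,9.1,0,0,-101.3,1],[39.8,-9.8,9.1,0,0,-101.3,1],[39.8,-9.8,9.1,0,0,-101.3,1],[39.8,-9.8,9.1,0,0,-101.3,1],[39.8,-9.8,9.1,0,0,-101.3,1],[39.8,-9.8,9.1,0,0,-101.3,1],[39.8,-9.8,9.1,0,0,-101.3,1],[39.8,-9.8,9.1,0,0,-101.3,1]]]' 30; python3 -c "
from h import *
row([.485,-.325,.12],114.45)"
```

```text
time: 1.6
tool_pos: [0.4693, -0.3328, 0.1537]
tool_rot: [3.141, 0.0, 1.436]
contact_force: [-0.7, -1.7, -0.4]
opening: 0.0917
t 1.6 pos [ 0.4693 -0.3328  0.1537] rot [1.7998e+02 3.0000e-02 8.2280e+01] F [-0.66 -1.68 -0.44] M [-0.05 -0.11 -0.04] op 0.0917
row [0.98 1.45 3.37] [ 1.000e-02  3.000e-02 -3.217e+01]
```

```bash
python3 -m creep '[[[1.0,1.45,3.4,0,0,-32.2,1],[1.0,1.45,3.4,0,0,-32.2,1],[1.0,1.45,3.4,0,0,-32.2,1],[1.0,1.45,3.4,0,0,-32.2,1],[1.0,1.45,3.4,0,0,-32.2,1],[1.0,1.45,3.4,0,0,-32.2,1]]]'
python3 - <<'E'
from h import *
import cv2
row([.485,-.325,.023],114.45)
for c,(x,y) in (("scene",(150,130)),("top",(370,170))):
    im=robot.read_camera(c)[y:y+120,x:x+160,::-1];cv2.imwrite(f"pics/{c}1.png",cv2.resize(im,None,fx=4,fy=4,interpolation=cv2.INTER_CUBIC))
E
```

```text
time: 2.2
tool_pos: [0.485, -0.3249, 0.1198]
tool_rot: [3.142, 0.001, 1.995]
contact_force: [-0.2, 0.5, 0.1]
opening: 0.0921
t 2.2 pos [ 0.485  -0.3249  0.1198] rot [1.8000e+02 3.0000e-02 1.1429e+02] F [-0.24  0.55  0.13] M [-0.02 -0.18  0.  ] op 0.0921
row [-0.   -0.    9.68] [ 0.    0.03 -0.16]
```

View pics/scene1.png

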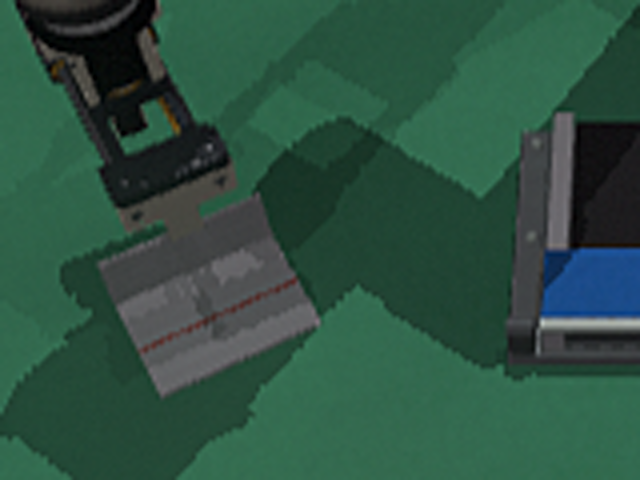

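View pics/top1.png

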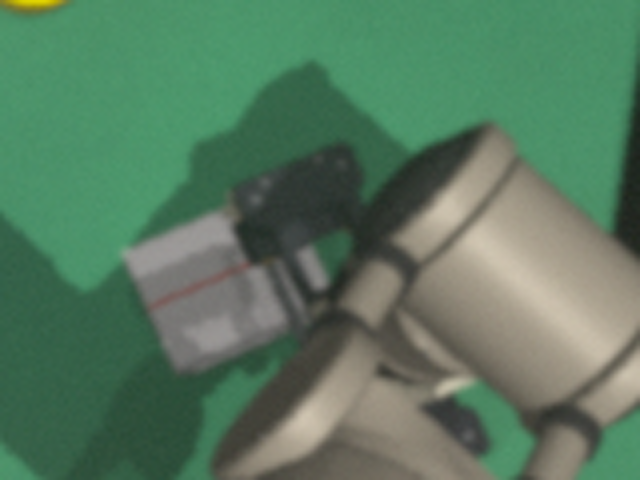

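The gripper sits over the flange, aligned with it, and the jaws straddle it across its thickness. Descending.

```bash
python3 -m creep '[[[0,0,4,0,0,-0.2,1],[0,0,7,0,0,-0.2,1],[0,0,8.5,0,0,-0.2,1],[0,0,9.2,0,0,-0.2,1],[0,0,9.6,0,0,-0.2,1],[0,0,9.7,0,0,-0.2,1],[0,0,9.7,0,0,-0.2,1]]]'; python3 -c "
from h import *
row([.485,-.325,.023],114.45)"
```

```text
time: 3.0
tool_pos: [0.4855, -0.3254, 0.0236]
tool_rot: [3.141, 0.002, 1.999]
contact_force: [0.7, 0.3, -0.5]
opening: 0.0921
t 3.0 pos [ 0.4855 -0.3254  0.0236] rot [1.7995e+02 1.2000e-01 1.1452e+02] F [ 0.73  0.31 -0.52] M [-0.01 -0.12  0.01] op 0.0921
row [ 0.06 -0.03  0.06] [0.05 0.12 0.07]
```

```bash
python3 -m creep '[[[0,0,0,0,0,0,-1],[0,0,0,0,0,0,-1],[0,0,0,0,0,0,-1],[0,0,0,0,0,0,-1],[0,0,0,0,0,0,-1],[0,0,0,0,0,0,-1],[0,0,0,0,0,0,-1],[0,0,0,0,0,0,-1]]]' 30; python3 -c "
from h import *
row([.485,-.325,.023],114.45)"
```

```text
time: 3.8
tool_pos: [0.4854, -0.3254, 0.0236]
tool_rot: [3.141, 0.002, 1.999]
contact_force: [-0.0, 0.0, -0.2]
opening: 0.0325
t 3.8 pos [ 0.4854 -0.3254  0.0236] rot [1.7996e+02 1.1000e-01 1.1451e+02] F [-0.04  0.01 -0.17] M [-0.   -0.12  0.04] op 0.0325
row [ 0.05 -0.02  0.06] [0.04 0.11 0.06]
```

```bash
python3 -m creep '[[[0,0,0,0,0,0,-1],[0,0,0,0,0,0,-1],[0,0,0,0,0,0,-1],[0,0,0,0,0,0,-1],[0,0,0,0,0,0,-1],[0,0,0,0,0,0,-1],[0,0,0,0,0,0,-1]]]' 40; python3 -c "
from h import *
row([.485,-.325,.18],114.45)"
```

```text
time: 4.5
tool_pos: [0.4855, -0.3254, 0.0236]
tool_rot: [3.141, 0.002, 1.999]
contact_force: [0.6, 0.4, -0.2]
opening: 0.0036
t 4.5 pos [ 0.4855 -0.3254  0.0236] rot [1.7996e+02 1.1000e-01 1.1452e+02] F [ 0.64  0.41 -0.18] M [-0.01 -0.16 -0.02] op 0.0036
row [  0.02  -0.02 -15.64] [0.04 0.11 0.07]
```

```bash
python3 -m creep '[[[0,0,-1,0,0,0,-1],[0,0,-3,0,0,0,-1],[0,0,-6,0,0,0,-1],[0,0,-9,0,0,0,-1],[0,0,-10,0,0,0,-1],[0,0,-10,0,0,0,-1]]]'; python3 -c "
from h import *
row([.4258,.0215,.123],84.4)"
```

```text
time: 5.1
tool_pos: [0.4859, -0.3257, 0.1253]
tool_rot: [3.139, 0.005, 1.999]
contact_force: [0.5, 1.0, -1.4]
opening: 0.0034
t 5.1 pos [ 0.4859 -0.3257  0.1253] rot [179.88   0.3  114.52] F [ 0.53  1.   -1.44] M [-0.03 -0.07 -0.05] op 0.0034
row [34.09  8.94  0.07] [ 0.2   0.26 30.12]
```

```bash
python3 -m creep '[[[3,0.8,0,0,0,3,-1],[7,1.8,0,0,0,7,-1],[12,3,0,0,0,12,-1],[17,4.5,0,0,0,17,-1],[22,5.8,0,0,0,22,-1],[27,7,0,0.1,0.1,26,-1],[31,8.1,0,0.2,0.2,29,-1],[33.5,8.8,0,0.2,0.25,30,-1]]]';python3 -m creep '[[[0.6,0.1,0,0,0,0.1,-1],[0.6,0.1,0,0,0,0.1,-1],[0.6,0.1,0,0,0,0.1,-1]]]'
python3 - <<'E'
from h import *
import cv2
row([.4258,.0215,.123],84.4)
for c,(x,y) in (("scene",(238,110)),("top",(230,190))):
    im=robot.read_camera(c);cv2.imwrite(f"pics/{c}2f.png",im[...,::-1]);im=im[y:y+120,x:x+160,::-1];cv2.imwrite(f"pics/{c}2.png",cv2.resize(im,None,fx=5,fy=5,interpolation=cv2.INTER_CUBIC))
E
```

```text
time: 5.9
tool_pos: [0.4245, 0.0186, 0.1223]
tool_rot: [-3.137, -0.001, 1.475]
contact_force: [1.1, 0.1, -1.0]
opening: 0.0041
time: 6.2
tool_pos: [0.4261, 0.0237, 0.1217]
tool_rot: [-3.137, -0.0, 1.474]
contact_force: [-0.6, -0.2, -1.1]
opening: 0.0037
t 6.2 pos [0.4261 0.0237 0.1217] rot [-1.7971e+02 -1.0000e-02  8.4440e+01] F [-0.61 -0.16 -1.11] M [ 0.04  0.01 -0.07] op 0.0037
row [-0.22 -0.01 -0.13] [-0.29 -0.01  0.04]
```

View pics/scene2.png

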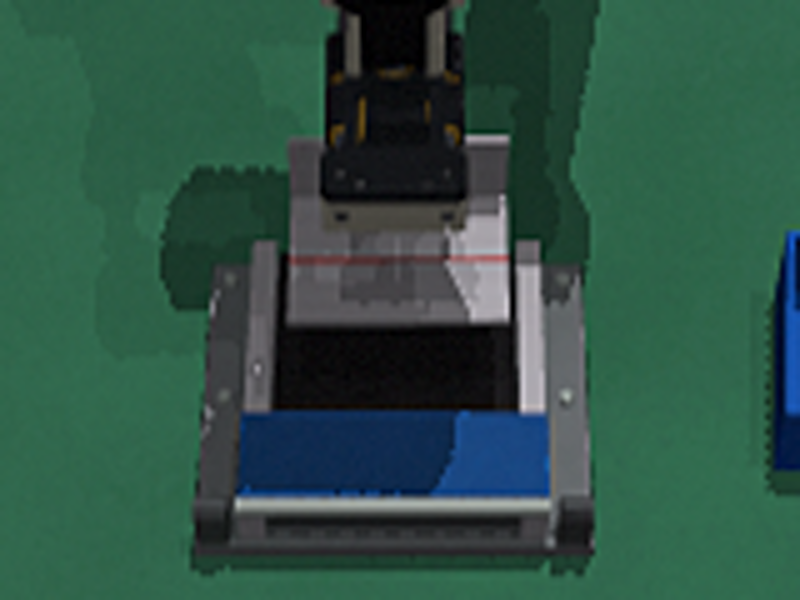

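View pics/top2.png

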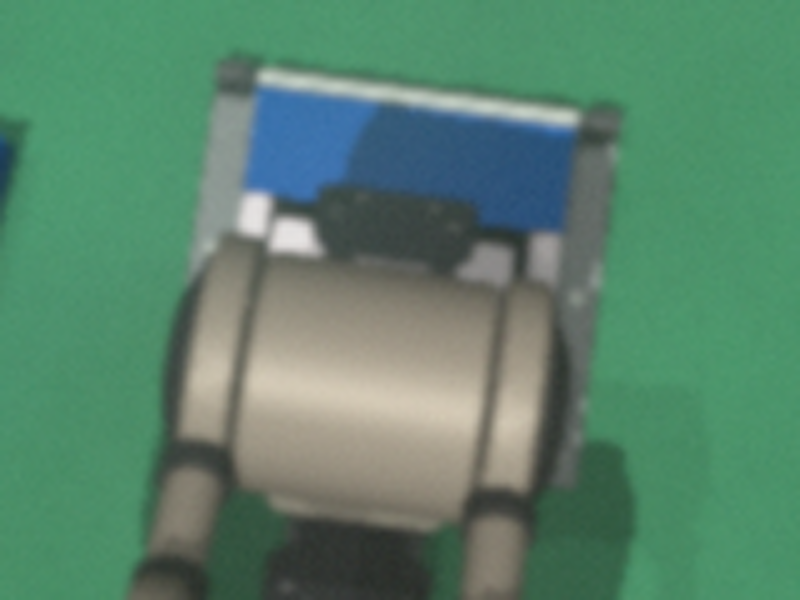

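The strip hangs level over the open end of the bed. Its free edge runs (288,323)–(509,325) in the crop, close to parallel with the lip. I'll measure it from these corners.

Run:
```python
from h import *
s=lambda *p:px(238,110,5,p)
dz=.1217-.0236
S=[("scene",s(288,323),(.088,-.06,.004+dz)),("scene",s(509,323),(.088,.06,.004+dz)),("scene",s(289,259),(.047,-.06,.004+dz)),("scene",s(509,258),(.047,.06,.004+dz))]
p,r=fit(S,[.42,.02,-.1]);print(p,np.degrees(p[2]),r.round(2).tolist())
J=[("scene",s(240,412),(.03,-.085,.0415)),("scene",s(551,412),(.03,.085,.0415))]
j,r=fit(J,[.5,.01,-.1]);print(j,np.degrees(j[2]),r.round(2).tolist())
d=p[:2]-j[:2];a=j[2];print((np.array([[np.cos(a),np.sin(a)],[-np.sin(a),np.cos(a)]])@d).round(4))
for u in ((277,245),(273,410),(516,243),(521,410)):
    q=back("scene",s(*u),.0375);d=q[:2]-j[:2];print((np.array([[np.cos(a),np.sin(a)],[-np.sin(a),np.cos(a)]])@d).round(4))
```

```text
[ 0.42603179  0.02492535 -0.10030503] -5.747054962786459 [[-0.24, -0.47], [0.25, -0.56], [0.06, 0.47], [-0.07, 0.58]]
[ 0.50061003  0.01518903 -0.10201243] -5.844881867535006 [[0.43, 0.02], [-0.43, 0.02]]
[-0.0752  0.0021]
[-0.0932 -0.0705]
[ 0.0257 -0.0683]
[-0.0946  0.0696]
[0.0257 0.0698]
```

```bash
python3 -m creep '[[[-0.2,0,1,-0.3,0,0,-1],[-0.2,0,3,-0.3,0,0,-1],[-0.2,0,4.5,-0.3,0,0,-1],[-0.2,0,5.5,-0.3,0,0,-1],[-0.2,0,5.9,-0.3,0,0,-1],[-0.2,0,5.9,-0.3,0,0,-1],[-0.2,0,5.9,-0.3,0,0,-1]]]'
python3 - <<'E'
from h import *
import cv2
row([.426,.0215,.0556],84.4)
c,(x,y)="scene",(238,110)
im=robot.read_camera(c)[y:y+120,x:x+160,::-1];cv2.imwrite(f"pics/{c}3.png",cv2.resize(im,None,fx=5,fy=5,interpolation=cv2.INTER_CUBIC))
E
```

```text
time: 7.0
tool_pos: [0.4262, 0.0211, 0.0633]
tool_rot: [3.14, -0.0, 1.472]
contact_force: [0.2, 0.3, -1.2]
opening: 0.0036
t 7.0 pos [0.4262 0.0211 0.0633] rot [ 1.7991e+02 -2.0000e-02  8.4330e+01] F [ 0.17  0.33 -1.18] M [ 0.01 -0.05  0.05] op 0.0036
row [ 0.03 -0.03  0.77] [ 0.09 -0.02 -0.07]
```

View pics/scene3.png

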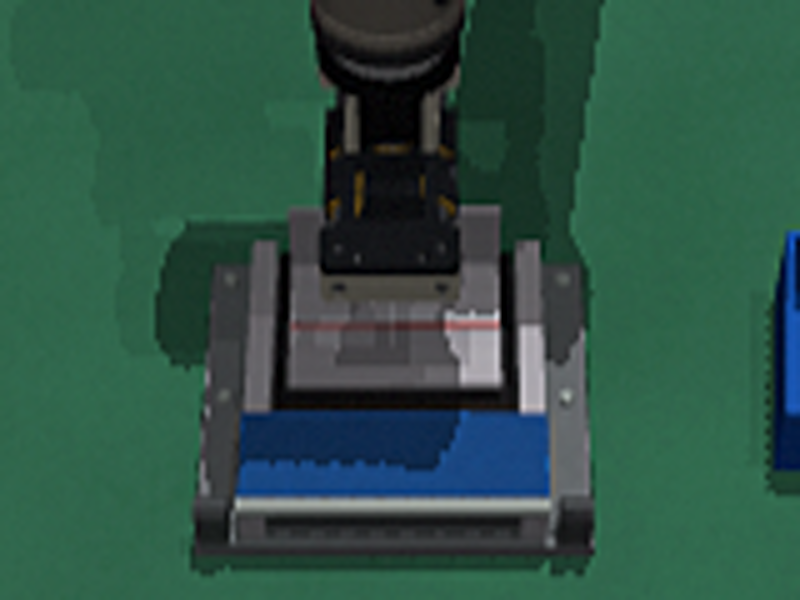

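The strip is centred between the bars, with gaps of about 11 px each side, and its free edge (row 388) is clear of the lip (row 412). Lowering onto the bed.

```bash
python3 -m creep '[[[0,0,0.4,0,0,0,-1],[0,0,0.7,0,0,0,-1],[0,0,0.9,0,0,0,-1],[0,0,0.9,0,0,0,-1],[0,0,0.9,0,0,0,-1],[0,0,0.9,0,0,0,-1]]]'
python3 - <<'E'
from h import *
import time
row([.426,.0215,.0536],84.4)
E
```

```text
time: 7.65
tool_pos: [0.4265, 0.0212, 0.0546]
tool_rot: [3.139, -0.0, 1.472]
contact_force: [-1.3, 0.3, 0.7]
opening: 0.0038
t 7.65 pos [0.4265 0.0212 0.0546] rot [ 1.7987e+02 -2.0000e-02  8.4340e+01] F [-1.27  0.25  0.69] M [-0.04  0.01 -0.01] op 0.0038
row [ 0.02 -0.05  0.1 ] [ 0.13 -0.02 -0.06]
```

```bash
python3 -m creep '[[[0,0,0.05,0.1,0,0,-1],[0,0,0.1,0.1,0,0,-1],[0,0,0.1,0.1,0,0,-1]]]'; python3 -m creep '[[[0,0.3,0,0,0,0,-1],[0,0.6,0,0,0,0,-1],[0,1.0,0,0,0,0,-1],[0,1.4,0,0,0,0,-1],[0,1.4,0,0,0,0,-1]]]'
python3 - <<'E'
from h import *
import cv2
row([.426,.0215,.0536],84.4)
c,(x,y)="scene",(238,110)
im=robot.read_camera(c)[y:y+120,x:x+160,::-1];cv2.imwrite(f"pics/{c}4.png",cv2.resize(im,None,fx=5,fy=5,interpolation=cv2.INTER_CUBIC))
E
```

```text
time: 7.95
tool_pos: [0.4265, 0.0213, 0.0537]
tool_rot: [3.141, -0.0, 1.472]
contact_force: [-0.8, 1.0, 1.9]
opening: 0.0037
time: 8.45
tool_pos: [0.4414, 0.0197, 0.0537]
tool_rot: [3.14, -0.0, 1.472]
contact_force: [0.9, -1.1, 2.5]
opening: 0.004
t 8.45 pos [0.4414 0.0197 0.0537] rot [ 1.799e+02 -1.000e-02  8.434e+01] F [ 0.88 -1.11  2.5 ] M [-0.26 -0.05 -0.01] op 0.004
row [ 0.03 -1.55  0.01] [ 0.1  -0.01 -0.06]
```

View pics/scene4.png

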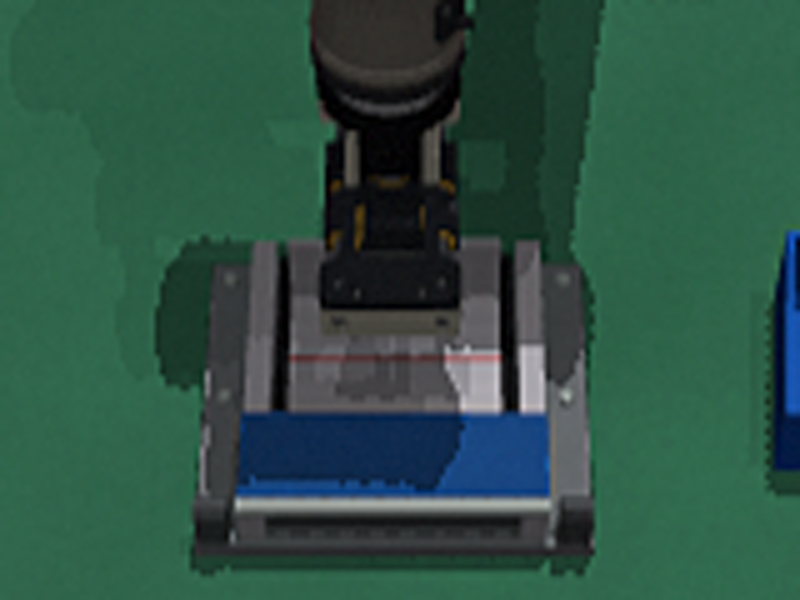

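The edge has reached the lip and the flap is unmoved. Continuing, then checking force and flap.

```bash
python3 -m creep '[[[0,0.3,0,0,0,0,-1],[0,0.7,0,0,0,0,-1],[0,1.2,0,0.1,0,0,-1],[0,1.7,0,0.1,0,0,-1],[0,2.2,0,0.1,0,0,-1],[0,2.7,0,0.1,0,0,-1],[0,3,0,0.1,0,0,-1],[0,3,0,0.1,0,0,-1]]]'
python3 - <<'E'
from h import *
import cv2
row([.426,.0215,.0536],84.4)
c,(x,y)="scene",(238,110)
im=robot.read_camera(c)[y:y+120,x:x+160,::-1];cv2.imwrite(f"pics/{c}5.png",cv2.resize(im,None,fx=5,fy=5,interpolation=cv2.INTER_CUBIC))
E
```

```text
time: 9.3
tool_pos: [0.472, 0.0166, 0.0539]
tool_rot: [3.14, -0.0, 1.472]
contact_force: [0.8, 0.2, 2.7]
opening: 0.0036
t 9.3 pos [0.472  0.0166 0.0539] rot [ 1.7991e+02 -1.0000e-02  8.4360e+01] F [0.76 0.24 2.65] M [-0.26 -0.1  -0.01] op 0.0036
row [ 0.03 -4.62  0.02] [ 0.09 -0.01 -0.04]
```

View pics/scene5.png

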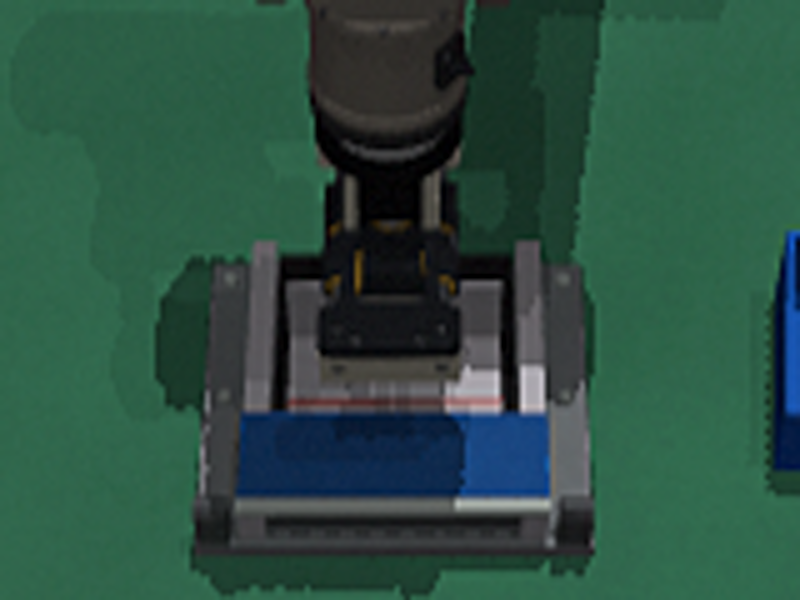

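The flap still lies at row 412 and the red line (row 402) is near the lip. About 11 mm remains, so I'll approach the stop gently.

```bash
python3 -m creep '[[[0,0.2,0,0,0,0,-1],[0,0.4,0,0,0,0,-1],[0,0.6,0,0,0,0,-1],[0,0.7,0,0.1,0,0,-1],[0,0.8,0,0.1,0,0,-1],[0,0.8,0,0.1,0,0,-1]]]'; python3 -m creep '[[[0,0.1,0,0,0,0,-1],[0,0.15,0,0,0,0,-1],[0,0.2,0,0,0,0,-1],[0,0.2,0,0,0,0,-1]]]'; python3 -m creep '[[[0,0.1,0,0,0,0,-1],[0,0.1,0,0,0,0,-1]]]'
```

```text
time: 9.95
tool_pos: [0.4802, 0.0158, 0.054]
tool_rot: [3.141, -0.0, 1.472]
contact_force: [-1.6, 0.3, 3.3]
opening: 0.0037
time: 10.35
tool_pos: [0.4822, 0.0156, 0.054]
tool_rot: [3.141, -0.0, 1.472]
contact_force: [-1.8, -0.0, 2.3]
opening: 0.0041
time: 10.55
tool_pos: [0.4825, 0.0157, 0.0539]
tool_rot: [-3.141, -0.0, 1.472]
contact_force: [-4.1, 0.3, 5.1]
opening: 0.0035
```

```bash
python3 -m creep '[[[0,0.1,0,0,0,0,-1],[0,0.1,0,0,0,0,-1],[0,0.1,0,0,0,0,-1]]]'
python3 - <<'E'
from h import *
import cv2
row([.4825,.0157,.0530],84.4)
c,(x,y)="scene",(238,110)
im=robot.read_camera(c)[y:y+120,x:x+160,::-1];cv2.imwrite(f"pics/{c}6.png",cv2.resize(im,None,fx=5,fy=5,interpolation=cv2.INTER_CUBIC))
E
```

```text
time: 10.85
tool_pos: [0.4826, 0.0157, 0.0538]
tool_rot: [-3.139, -0.0, 1.472]
contact_force: [-5.8, 0.5, 3.9]
opening: 0.0039
t 10.85 pos [0.4826 0.0157 0.0538] rot [-1.7983e+02 -2.0000e-02  8.4350e+01] F [-5.76  0.47  3.92] M [-0.19  0.64 -0.2 ] op 0.0039
row [-0.01 -0.01  0.08] [-0.17 -0.02 -0.05]
```

View pics/scene6.png

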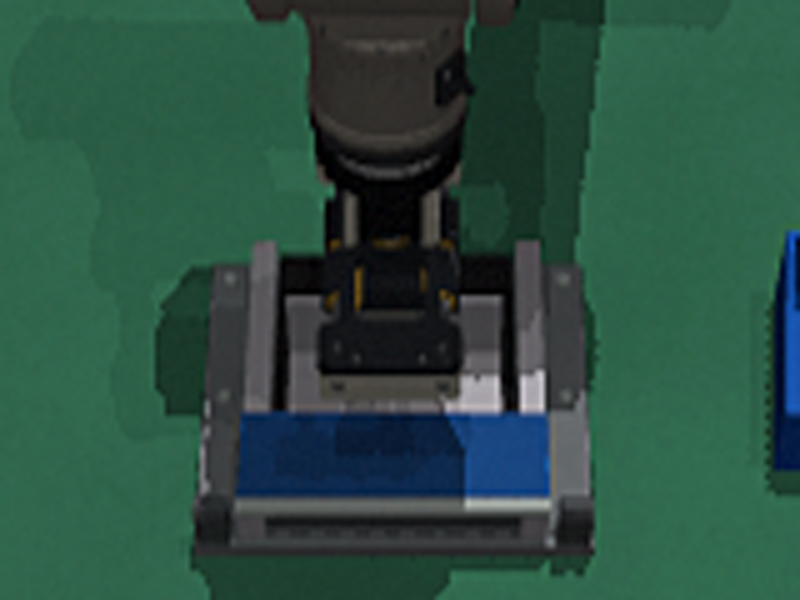

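The red line has gone to the lip, the flap lies flat, and the stop pushes back at about 6 N. Now pressing down.

```bash
python3 -m creep '[[[0,0.04,0.1,-0.15,0,0,-1],[0,0.04,0.2,-0.15,0,0,-1],[0,0.04,0.25,-0.15,0,0,-1],[0,0.04,0.3,-0.15,0,0,-1],[0,0.04,0.3,-0.15,0,0,-1],[0,0.04,0.3,-0.15,0,0,-1]]]'
python3 - <<'E'
from h import *
row([.4825,.0157,.0505],84.4)
E
```

```text
time: 11.5
tool_pos: [0.4826, 0.0157, 0.0512]
tool_rot: [-3.141, -0.0, 1.472]
contact_force: [-6.8, 0.2, 9.1]
opening: 0.0041
t 11.5 pos [0.4826 0.0157 0.0512] rot [-1.7995e+02 -1.0000e-02  8.4350e+01] F [-6.82  0.16  9.1 ] M [-0.29  0.79 -0.23] op 0.0041
row [-0.   -0.    0.07] [-0.05 -0.01 -0.05]
```

```bash
python3 -m creep '[[[0,-0.01,0.05,0,0,0,-1],[0,-0.01,0.05,0,0,0,-1],[0,-0.01,0.05,0,0,0,-1],[0,-0.01,0.05,0,0,0,-1]]]'
python3 - <<'E'
from h import *
row([.4825,.0157,.0505],84.4)
for i in range(4):
    robot.read_camera("scene"); s=robot.observe(); print(s["contact_force"].round(2),s["tool_pos"].round(4))
E
```

```text
time: 11.9
tool_pos: [0.4826, 0.0157, 0.0512]
tool_rot: [-3.141, -0.0, 1.472]
contact_force: [-4.1, -0.3, 8.0]
opening: 0.0039
t 11.9 pos [0.4826 0.0157 0.0512] rot [-1.7998e+02 -1.0000e-02  8.4340e+01] F [-4.09 -0.3   8.02] M [-0.27  0.57 -0.21] op 0.0039
row [-0.   -0.01  0.07] [-0.02 -0.01 -0.06]
[-4.45  0.56  8.04] [0.4826 0.0157 0.0512]
[-4.22  0.3   8.7 ] [0.4825 0.0157 0.0512]
[-5.22  1.09  7.75] [0.4826 0.0157 0.0512]
[-4.36  1.21  8.91] [0.4826 0.0157 0.0512]
```

```bash
python3 -m creep '[[[0,-0.01,0.08,0,0,0,-1],[0,-0.01,0.12,0,0,0,-1],[0,-0.01,0.12,0,0,0,-1],[0,-0.01,0.12,0,0,0,-1],[0,-0.01,0.12,0,0,0,-1],[0,-0.01,0.12,0,0,0,-1]]]'
python3 - <<'E'
from h import *
import cv2
row([.4825,.0157,.0505],84.4)
F=[]
for i in range(8):
    im=robot.read_camera("scene"); s=robot.observe(); F.append([*s["contact_force"],s["tool_pos"][2]])
print(np.mean(F,0).round(4))
cv2.imwrite("pics/f7.png",im[...,::-1])
cv2.imwrite("pics/s7.png",cv2.resize(im[130:230,258:378,::-1],None,fx=6,fy=6,interpolation=cv2.INTER_CUBIC))
E
```

```text
time: 12.7
tool_pos: [0.4825, 0.0157, 0.0506]
tool_rot: [3.141, -0.0, 1.472]
contact_force: [-4.8, 0.1, 10.3]
opening: 0.0037
t 12.7 pos [0.4825 0.0157 0.0506] rot [ 1.7999e+02 -1.0000e-02  8.4350e+01] F [-4.82  0.13 10.35] M [-0.23  0.78 -0.18] op 0.0037
row [-0.   -0.    0.01] [ 0.01 -0.01 -0.05]
[-5.1308  0.9199 10.142   0.0506]
```

View pics/s7.png

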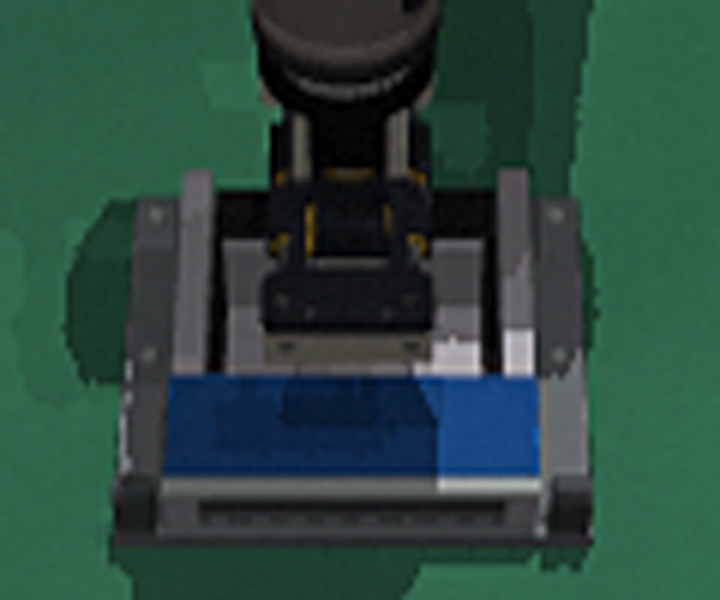

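View pics/f7.png

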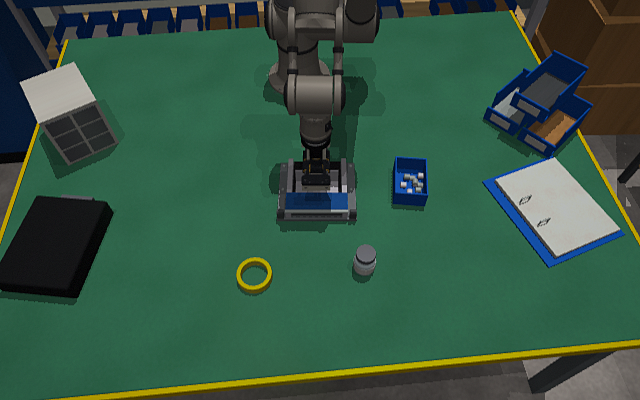

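The flap is flat and the strip sits squarely against the stop. The push is steady at 10.1 N with the bed down about 5 mm, and the bystanders haven't moved. Handing in.

```bash
python3 -c "
from cell import robot
robot.hand_in(); s=robot.observe(); print(s['time'],s['contact_force'],s['tool_pos'])"
```

```text
the job is handed in; nothing more can be done
the job is handed in; nothing more can be done
```

I gripped the strip by its flange and laid it on the bed between the guide bars, clear of the flap. I then slid it under the flap to the stop and pressed it down, and handed in at about 13 s while still holding it pressed.

- **Stop:** it pushes back at about 5 N, and forward motion ended with the flange at jig x of about -18 mm, as it should be. In the last picture the red line is just hidden by the lip, so I couldn't see it directly there.
- **Press:** the downward push averaged 10.1 N. From the tool height, the bed is down about 5 mm.
- **Flap and bystanders:** the flap looks flat, with its lip at the same image row as before. The bin, jar and tape look unmoved in the picture; I did not measure them again.
- **Disagreement:** while pressing harder against the stop (about 7 N), the force reading implied about 0.9 mm more bed travel than the tool height did. I put that down to friction at the stop, eased the sideways push, and the two then agreed to within about 1 mm of bed travel.
- **Not read:** I tried to read the state after handing in, but the robot gave no further readings.

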